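Sniff the seam of a gas-detector housing and park the wand

TASK

Pick up the leak-detector wand from the orange case and check the dark seam of the gas-detector housing: guide the brass tip slowly (about 2 cm a second) along the seam from the red paint mark, the short way round, to the blue one, keeping it within a centimetre of the seam and without pressing on or knocking the housing. Then lay the wand gently in both forks of the sloping rest, nozzle at the higher end, and leave everything else where it is.

Things in the scene. Friction and masses are not known exactly. Their poses are not given: they have to be found in the camera images.
- wand: leak-detector wand, loose, 0.18 kg: blue box handle 120 mm long (x), 24 wide (y), 28 tall (z); at its +x end a thin steel neck bent straight down to a brass nozzle. Origin: centre of the handle's underside, z up; tip 95 mm ahead, 52 mm below it. At first it lies level on the orange case, nozzle hanging past the edge; grasp the handle's middle across its width, from above
- wand_grip (a point): centre of the wand's handle (14 mm above its underside): the place to grasp
- wand_tip (a point): lower end of the wand's brass nozzle, 6 mm across at the end, 13 mm across 24 mm above it (95 mm ahead of and 66 mm below wand_grip)
- case: orange carrying case, fixed, 110 x 150 mm, 75 mm tall, with two black rubber strips on top (10 mm high, 84 mm apart, running across the wand) on which the wand lies, so its underside is 85 mm above the table. Origin at the centre of the case's underside
- housing: round gas-detector housing, fixed: yellow body 180 mm across, flat rim 62 mm above the table; grey cap in the middle, its castellated hat 106 mm across rising to 83 mm. The seam is the dark ring between them, 140 mm in diameter, 62 mm up. Red and blue paint marks (15 x 22 mm) lie on the rim just outside it, at 105 and 255 degrees anticlockwise from its x. Origin: centre of the underside
- seam0 (a point): point on the seam line, on the ring at 70 mm radius and 62 mm above the table, beside the RED paint mark: the check starts here
- seam1 (a point): point on the seam line, on the ring at 70 mm radius and 62 mm above the table, 25 degrees round from the red mark, on the short way to the blue one
- seam2 (a point): point on the seam line, on the ring at 70 mm radius and 62 mm above the table, 50 degrees round from the red mark, on the short way to the blue one
- seam3 (a point): point on the seam line, on the ring at 70 mm radius and 62 mm above the table, 75 degrees round from the red mark, on the short way to the blue one
- seam4 (a point): point on the seam line, on the ring at 70 mm radius and 62 mm above the table, 100 degrees round from the red mark, on the short way to the blue one
- seam5 (a point): point on the seam line, on the ring at 70 mm radius and 62 mm above the table, 125 degrees round from the red mark, on the short way to the blue one
- seam6 (a point): point on the seam line, on the ring at 70 mm radius and 62 mm above the table, beside the BLUE paint mark: the check ends here
- rest: sloping rest, fixed: dark base 140 x 90 mm, two white forks 84 mm apart along x (66 mm free between them for fingers), cheeks 18 mm high, 34 mm apart. The handle lies in both, nozzle end at the HIGHER fork (+x), sloping up 15 degrees, butt 5 mm short of the yellow stop plate at the low end; its underside is 62 mm above the table midway. Origin: centre of base underside, x from low fork to high
- cradle (a point): where wand_grip lies when the wand is properly in the rest: midway between the forks, 75.5 mm above the table
- spare_cap_a: first spare cap: grey castellated plastic disc, 118 mm across, 55 mm tall, loose, beyond the work; origin at the centre of its underside; leave alone
- spare_cap_b: second spare cap, same as the first; leave alone
- water_bottle: clear water bottle with a green label, 66 mm across, 210 mm tall, standing at the left; origin at the centre of its underside; leave alone
- screwdriver: screwdriver with a yellow handle lying on the table on the robot's side; leave alone
- wrench: steel wrench lying on the table on the robot's side; leave alone
- parts_bowl: steel bowl, 110 mm across, 45 mm tall, beyond the work; origin at the centre of its underside; leave alone
- spray_jar: green glass jar, 60 mm across, 90 mm tall, standing at the right; origin at the centre of its underside; leave alone
Not all that is in view belongs to the job. What is shaped like the housing but purple is not meant.

How it is judged:
By the outcome, as a careful person would: the job done as asked, in the order asked, and still so for the second after the job is handed in, with the robot touching nothing.
It also fails if it takes over 70 s, if anything falls off the work surface, if the arm or the gripper's body presses on something with over 40 N, if the wrist force passes 120 N, or if a joint passes its speed limit or range.

ROBOT

A 7-joint arm with a two-finger parallel gripper is mounted at the origin on the work surface. World frame = base frame: x ahead of the robot, y to its left, z up, the work surface at z = 0. Lengths are in m, angles in rad, forces in N, time in s.
With the tool pointing down it reaches from about 0.425 to 0.925 m from the base axis. Payload 6.8 kg.
Tool frame: the origin (TCP) lies at the very end of the fingers, on their centre line; the grasp point (between the pads) lies grasp_offset behind it (grasp_offset is the distance from the TCP to the grasp point, in m); z points along the fingers, y is the direction in which the jaws open and shut (so a half turn about z gives the same grasp; the last joint's range is limited). The gripper opens to 85 mm and grips with 20 to 120 N. Pads are 22 mm wide; open, the fingers measure 114 mm over their backs; the gripper's body (76 mm by 85 mm) begins 54 mm behind the grasp point. The pads swing forward as they close: fully open they stand 13 mm farther back than shut.
Start: joints at [1.178, 0.477, 0.022, 1.555, -0.011, 1.109, -0.083], TCP at [0.19, -0.648, 0.231] pointing down, gripper open.
Joint ranges: [-2.96, 2.96], [-0.34, 2.1], [-1.41, 1.46], [0.24, 2.44], [-1.37, 4.51], [0.17, 1.92], [-2.96, 2.96]. Speed limits (rad/s): [2.39, 2.39, 3.14, 3.14, 3.14, 3.14, 3.14].

INTERFACE

Orientations are given as a unit quaternion [w, x, y, z].
In Python, from station import * gives the robot as it stands.
- The arm moves only by the shell command python3 -m handwheel 'ROWS' [FORCE]. ROWS is JSON, one flat list of numbers, 7 for each row, row after row: the shift along the world's x, y, z in cm, then the turn, a rotation vector about the world's x, y, z in degrees, then the opening, from 0 (shut) to 1 (fully open). In form: [tx, ty, tz, ax, ay, az, fingers, tx, ty, tz, ax, ay, az, fingers, ...]. A call has 1 to 8 rows; each row is the pose to reach, as a shift and turn from the pose measured when the call began; what a row does not reach only later rows make up. A row lasts 1/12 s, in which the tool goes at most 41.7 mm and 7.16 degrees, less where a joint would pass 70% of its speed; a pose out of reach is approached as far as the arm can. A call with a gripper value outside its range is refused whole. The fingers move at their own pace and stop on an object; FORCE is the grip in N (left out, the last holds). Time passes only in rows, so rows that repeat a pose let the fingers close. It gives the time, the measured TCP pose, the force and the opening at its end, in the units of the state.
- get_obs(): the state, without advancing time (a new reading comes with each control period).
- read_camera(name): name is "side" or "top"; returns the picture (420x560x3 uint8, red, green, blue); there is no depth.
- camera_info(name): a dict with "fx", "fy", "cx", "cy" (pixels), "R" (3x3) and "t" (3): a world point X has camera coordinates R X + t. Camera axes: x right, y down, z forward; pixel columns grow to the right and rows downward; lengths in m; the calibration is good to about 2 mm. A picture is of the moment at which its call begins. camera_info takes no time and is no camera call.
- hand_in(): hands the job in, once; it reports no verdict.
The state is a dict: "t": time; "q": joint angles; "joint_vel": joint speeds; "joint_torque": joint torques, N m; "eef_pos": TCP position; "tool_rot": TCP orientation; "contact_force": force on the tool from outside, world axes, zero at the start; "torque": the same for the moment, N m; "gripper_width": opening from 0.0 (shut) to 1.0 (fully open).
Only numpy, scipy, OpenCV 4.12 (cv2) and the standard library are available. Lean on these libraries where they do the work, as an engineer would, in place of code of your own. Each camera call takes 0.05 s, during which the arm holds its last target. There are 200 camera calls.

## Working session

There is one attempt and no reset: what is moved stays moved. The work goes in short steps, Python scripts to look and compute and a shell command to move; the robot and the scene stay as the last step left them, time stands still between calls to the robot, and variables do not carry over. Pictures are saved under pics/ and viewed, on a budget of 10 in all, crops included, one or two more only if the job needs it, and the job is handed in when it is done.

```bash
mkdir -p pics; ls; python3 - <<'E'
from station import *
import cv2
for n in("top","side"):
    cv2.imwrite(f"pics/{n}0.png",read_camera(n)[:,:,::-1]); c=camera_info(n); print(n,c)
print(get_obs())
E
```

```text
pics
top {'fx': 381.9291395180603, 'fy': 381.9291395180603, 'cx': 283.6997244690739, 'cy': 205.5813101658515, 'R': array([[ 0.00480156, -0.99968538,  0.02461861],
       [-0.99891273, -0.00593657, -0.04623984],
       [ 0.04637144, -0.02436982, -0.99862696]]), 't': array([-0.01813588,  0.54188631,  1.13632346])}
side {'fx': 407.7283303012475, 'fy': 407.7283303012475, 'cx': 272.7916497545895, 'cy': 204.00327129921027, 'R': array([[-0.7836496 , -0.62085661, -0.02074543],
       [-0.35952794,  0.4805266 , -0.79989615],
       [ 0.50658954, -0.61937974, -0.59977978]]), 't': array([0.4296412, 0.2584344, 0.9559662])}
{'t': 0.1, 'q': array([ 1.17791685,  0.47770542,  0.02238716,  1.55635405, -0.01151305,
        1.10928545, -0.08308811]), 'joint_vel': array([-3.43650732e-05, -2.52257546e-03,  7.56232723e-04, -2.79022355e-03,
        2.38400781e-03, -1.05370707e-03, -8.22902067e-06]), 'joint_torque': array([ 3.90272544e-03, -5.97761250e+01,  1.61326211e+00, -2.81954616e+01,
        1.27599738e-02,  5.06148295e-03,  2.79154807e-05]), 'eef_pos': array([ 0.18945634, -0.64731493,  0.23043123]), 'tool_rot': array([-7.92164086e-04,  9.89880327e-01,  1.41902361e-01, -1.77327781e-04]), 'contact_force': array([ 0.84271353,  0.24651139, -0.20766451]), 'torque': array([0.01354826, 0.02830892, 0.00789224]), 'gripper_width': 0.998849436330766}
```

View pics/top0.png

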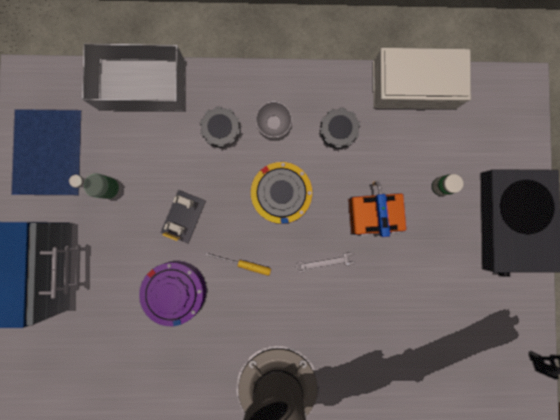

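View pics/side0.png

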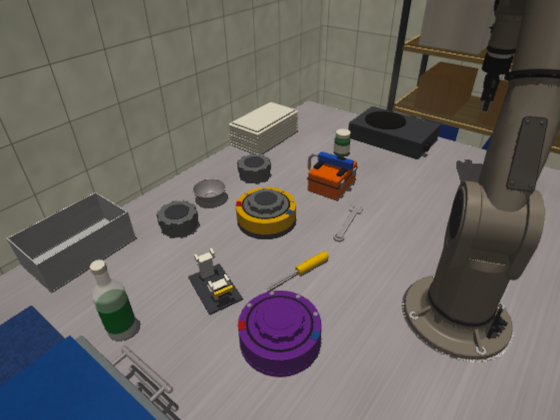

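The top view shows the wand on the case at (380,215) with its nozzle toward +x, and the housing at (281,192) with red at (264,170) and blue at (284,219). The rest is at (184,215), with its stop at the low end near (172,236). The side view agrees. Next I measure.

```bash
cat > h.py <<'E'
from station import *
import numpy as np, cv2
from scipy.spatial.transform import Rotation as Ro
C={n:camera_info(n) for n in("top","side")}
def ray(n,u,v):
    c=C[n]; R=np.array(c["R"]); t=np.array(c["t"])
    return -R.T@t, R.T@np.array([(u-c["cx"])/c["fx"],(v-c["cy"])/c["fy"],1])
def onz(n,u,v,z):
    o,d=ray(n,u,v); return o+d*(z-o[2])/d[2]
def proj(n,X):
    c=C[n]; p=np.array(c["R"])@np.array(X)+c["t"]; return np.array([c["fx"]*p[0]/p[2]+c["cx"],c["fy"]*p[1]/p[2]+c["cy"]])
def blobs(img,lo,hi,box,mina=4):
    x0,y0,x1,y1=box; hsv=cv2.cvtColor(img[y0:y1,x0:x1],cv2.COLOR_RGB2HSV)
    m=cv2.inRange(hsv,np.array(lo),np.array(hi)); n,l,s,c=cv2.connectedComponentsWithStats(m)
    return [(c[i]+[x0,y0],s[i,4],np.argwhere(l==i)[:,::-1]+[x0,y0]) for i in np.argsort(-s[:,4]) if i and s[i,4]>=mina]
E
python3 - <<'E'
from h import *
try: print("go",grasp_offset)
except Exception as e: print(e)
im=cv2.imread("pics/top0.png")[:,:,::-1].copy(); sd=cv2.imread("pics/side0.png")[:,:,::-1].copy()
np.set_printoptions(precision=4,suppress=True)
def show(tag,bl,n,z):
    for c,a,p in bl[:3]: print(tag,c,a,onz(n,*c,z))
hb=(245,155,320,230)
y=blobs(im,(18,120,80),(35,255,255),hb); pts=np.vstack([b[2] for b in y if b[1]>20]).astype(np.int32)
e=cv2.fitEllipse(cv2.convexHull(pts)); print("yellow ell",e,onz("top",*e[0],.062))
sb=(225,180,305,240)
show("red",blobs(im,(0,130,80),(8,255,255),hb)+blobs(im,(172,130,80),(180,255,255),hb),"top",.062)
show("blue",blobs(im,(100,120,40),(130,255,255),hb),"top",.062)
w=blobs(im,(100,150,60),(130,255,255),(345,180,410,245)); show("wand",w,"top",.113)
r=cv2.minAreaRect(w[0][2].astype(np.int32)); print(r,[onz("top",*p,.113) for p in cv2.boxPoints(r)])
rb=(155,180,210,250)
show("fork",blobs(im,(0,0,130),(40,70,255),rb),"top",.07)
show("stop",blobs(im,(18,120,80),(35,255,255),rb),"top",.06)
b=blobs(im,(0,0,0),(180,255,62),rb,50)
for c,a,p in b[:2]: print("base",a,cv2.minAreaRect(p.astype(np.int32)))
crop=np.hstack([cv2.resize(im[160:260,155:205],None,fx=5,fy=5,interpolation=2),cv2.resize(im[160:260,345:415],None,fx=5,fy=5,interpolation=2)])
cv2.imwrite("pics/crop1.png",crop[:,:,::-1])
E
```

```text
go 0.0187
yellow ell ((281.133056640625, 192.29754638671875), (61.49522018432617, 61.63876724243164), 79.0848388671875) [ 0.578  -0.0064  0.062 ]
red [264.6667 169.5455] 33 [0.6436 0.0415 0.062 ]
blue [284.12 220.28] 25 [ 0.4974 -0.0154  0.062 ]
wand [382.1931 213.9483] 290 [ 0.5158 -0.2849  0.113 ]
((382.95050048828125, 215.00494384765625), (40.79652404785156, 9.651861190795898), 84.2894058227539) [array([ 0.5676, -0.2683,  0.113 ]), array([ 0.5705, -0.2951,  0.113 ]), array([ 0.4584, -0.3055,  0.113 ]), array([ 0.4557, -0.2788,  0.113 ])]
fork [183.8734 201.2532] 79 [0.5499 0.27   0.07  ]
fork [174.7467 227.68  ] 75 [0.4749 0.2944 0.07  ]
fork [173.7059 198.8824] 17 [0.5565 0.2988 0.07  ]
stop [169.9643 236.0179] 56 [0.4509 0.3101 0.06  ]
```

View pics/crop1.png

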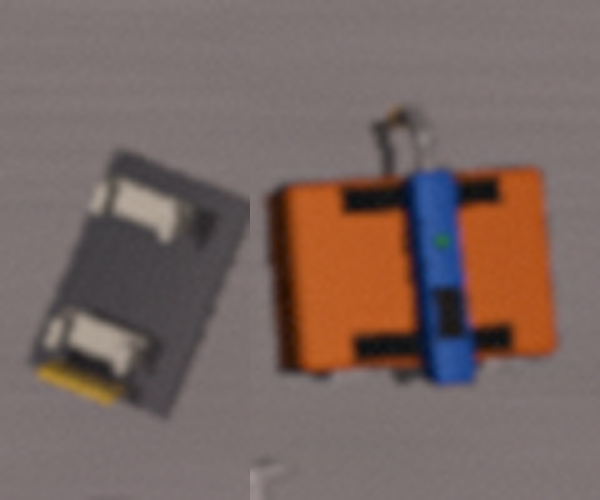

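The crop shows the rest's dark base with corners near full-image (179,190), (206,198), (188,244) and (161,233), and the stop plate at the lower left. The wand handle runs from (376,194) to (385,236), with the nozzle toward the top. The housing marks are 150.3° apart, which matches the description. Now I refine the rest pose and work out the grasp move.

```bash
python3 - <<'E'
from h import *
np.set_printoptions(precision=4,suppress=True)
im=cv2.imread("pics/top0.png")[:,:,::-1].copy(); sd=cv2.imread("pics/side0.png")[:,:,::-1].copy()
x0,y0,x1,y1=150,180,212,252
g=cv2.cvtColor(im,cv2.COLOR_RGB2GRAY)[y0:y1,x0:x1]; print("table",g[2,2],"base",g[36,34])
hsv=cv2.cvtColor(im,cv2.COLOR_RGB2HSV)[y0:y1,x0:x1]
m=((g<78)|(hsv[...,1]>110)|(g>130)).astype(np.uint8); m=cv2.morphologyEx(m,cv2.MORPH_CLOSE,np.ones((5,5)))
n,l,s,c=cv2.connectedComponentsWithStats(m); i=1+np.argmax(s[1:,4]); p=np.argwhere(l==i)[:,::-1]+[x0,y0]
r=cv2.minAreaRect(p.astype(np.int32)); print(r)
for z in (.008,.015):
    q=np.array([onz("top",*k,z) for k in cv2.boxPoints(r)]); print(q[:,:2].tolist(),q.mean(0),np.linalg.norm(q[0]-q[1]),np.linalg.norm(q[1]-q[2]))
a=np.radians(-22)
for z,s_ in((.075+.011,.042),(.075-.011,-.042)): pass
# predicted vs seen fork positions
for c in ((183.87,201.25),(174.75,227.68)):
    print([onz("top",*c,z)[:2] for z in(.05,.07,.08)])
s=get_obs(); R=Ro.from_quat(np.array(s["tool_rot"])[[1,2,3,0]]); print("tool",R.as_matrix())
big=np.hstack([cv2.resize(sd[240:320,180:250],None,fx=5,fy=5,interpolation=2),cv2.resize(sd[140:220,295:375],None,fx=5,fy=5,interpolation=2)])
cv2.imwrite("pics/crop2.png",big[:,:,::-1])
E
```

```text
table 119 base 68
((182.0344696044922, 216.91378784179688), (30.082645416259766, 48.0950927734375), 21.801406860351562)
[[0.45604166723731, 0.35642042752628433], [0.590193749746824, 0.30577857935136477], [0.5570746529039347, 0.2217255876479657], [0.42307819262465873, 0.2729358132196998]] [0.5066 0.2892 0.008 ] 0.143392391807275 0.09034257019799888
[[0.45624001295031996, 0.35433281006357054], [0.5895771237345832, 0.30399861029488484], [0.5566592248678108, 0.22045623915271453], [0.4234767909112613, 0.2713553634347483]] [0.5065 0.2875 0.015 ] 0.14252128535292136 0.08979374054943462
[array([0.5511, 0.2747]), array([0.55, 0.27]), array([0.5494, 0.2676])]
[array([0.4746, 0.2996]), array([0.4749, 0.2944]), array([0.475 , 0.2918])]
tool [[ 0.9597  0.2809 -0.0006]
 [ 0.2809 -0.9597  0.0015]
 [-0.0001 -0.0016 -1.    ]]
```

View pics/crop2.png

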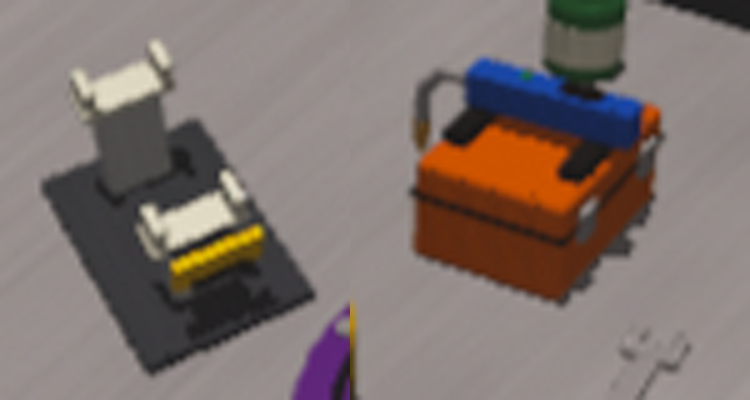

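The side crop shows the rest's cheek tops at about full-image (195,254) and (212,249) for the high fork, and (210,282) and (227,275) for the low one. I cast those onto their known heights and compute the approach.

```bash
python3 - <<'E'
from h import *
np.set_printoptions(precision=4,suppress=True)
f=lambda x,y:(x/5+180,y/5+240)
k=lambda x,y:(x/5+155,y/5+160)
A={}
for t,p,z in(("HL",(76,72),.091),("HR",(159,45),.091),("LL",(149,207),.069),("LR",(231,176),.069)): A[t]=onz("side",*f(*p),z); print(t,A[t])
H=(A["HL"]+A["HR"])/2; L=(A["LL"]+A["LR"])/2; print("H",H,"L",L,"mid",(H+L)/2,np.degrees(np.arctan2(*(H-L)[1::-1])),np.linalg.norm((H-L)[:2]))
for zb in (.008,):
  P=[onz("side",*f(*p),zb)[:2] for p in((42,185),(198,120),(315,293),(152,368))]; print("base side",P,np.mean(P,0))
  P=[onz("top",*k(*p),zb)[:2] for p in((118,150),(253,192),(167,418),(28,365))]; print("base top",P,np.mean(P,0))
# wand tip, both views
P=onz("top",*k(395-250+950,112),.033); 
u=(k(0,0)); tip_top=(345+(397-250)/5,160+113/5); tip_side=(295+(420-350)/5,140+148/5)
print(tip_top,tip_side,onz("top",*tip_top,.035),onz("side",*tip_side,.033))
# handle ends in side view, top face mid
for p in ((490,62),(470,95),(640,145)): print(onz("side",295+(p[0]-350)/5,140+p[1]/5,.113))
E
```

```text
HL [0.5595 0.2907 0.091 ]
HR [0.5406 0.2522 0.091 ]
LL [0.4835 0.3188 0.069 ]
LR [0.4663 0.2809 0.069 ]
H [0.55   0.2715 0.091 ] L [0.4749 0.2999 0.069 ] mid [0.5125 0.2857 0.08  ] -20.716280917488355 0.08033416165955776
base side [array([0.5844, 0.3066]), array([0.5527, 0.2237]), array([0.424 , 0.2738]), array([0.4552, 0.3544])] [0.5041 0.2896]
base top [array([0.5872, 0.3009]), array([0.5624, 0.2198]), array([0.4267, 0.269 ]), array([0.458 , 0.3521])] [0.5086 0.2855]
(374.4, 182.6) (309.0, 169.6) [ 0.611  -0.2844  0.035 ] [ 0.6068 -0.2774  0.033 ]
[ 0.5599 -0.2861  0.113 ]
[ 0.5471 -0.2425  0.113 ]
[ 0.4295 -0.2541  0.113 ]
```

Measurements:
- Wand: grip (0.513, -0.289), heading 5°. The tip measured from the side view agrees within 3 mm.
- Housing: centre (0.578, -0.006).
- Rest: centre about (0.508, 0.286), heading about -21.5°.

I move above the wand.

```bash
python3 -m handwheel '[32.4,35.8,0,0,0,-11,1,32.4,35.8,0,0,0,-11,1,32.4,35.8,0,0,0,-11,1,32.4,35.8,0,0,0,-11,1,32.4,35.8,0,0,0,-11,1,32.4,35.8,0,0,0,-11,1,32.4,35.8,0,0,0,-11,1,32.4,35.8,0,0,0,-11,1]' 40; python3 -c "
from station import *
print(get_obs())"
```

```text
t: 0.77
eef_pos: [0.4139, -0.3986, 0.2305]
tool_rot: [-0.001, 0.999, 0.046, -0.0]
contact_force: [0.9, -0.1, -0.4]
gripper_width: 1.001
{'t': 0.7667, 'q': array([ 0.7044791 ,  0.31625959, -0.05699068,  1.79759108,  0.01941374,
        1.03000847, -0.83777656]), 'joint_vel': array([-0.69435674, -0.03855285, -0.21973357,  0.05473727,  0.07662978,
       -0.02177645, -0.93417794]), 'joint_torque': array([  4.70187262, -49.40058231,   0.96428018, -26.07219279,
        -0.10151495,   0.21892412,   1.26098178]), 'eef_pos': array([ 0.41387668, -0.39857483,  0.23048725]), 'tool_rot': array([-9.57905643e-04,  9.98924710e-01,  4.63509533e-02, -3.08859322e-04]), 'contact_force': array([ 0.90472665, -0.07472459, -0.44877671]), 'torque': array([-0.00896555,  0.00409984, -0.03708248]), 'gripper_width': 1.0011213644273433}
```

```bash
python3 -m handwheel '[9.9,11,0,0,0,0,1,9.9,11,0,0,0,0,1,9.9,11,0,0,0,0,1,9.9,11,0,0,0,0,1,9.9,11,0,0,0,0,1,9.9,11,-4,0,0,0,1,9.9,11,-8,0,0,0,1,9.9,11,-8,0,0,0,1]'; python3 - <<'E'
from h import *
cv2.imwrite("pics/top1.png",cv2.resize(read_camera("top")[150:270,320:450],None,fx=4,fy=4)[:,:,::-1])
cv2.imwrite("pics/side1.png",cv2.resize(read_camera("side")[80:230,260:410],None,fx=4,fy=4)[:,:,::-1])
s=get_obs();print(s["eef_pos"],Ro.from_quat(np.array(s["tool_rot"])[[1,2,3,0]]).as_matrix())
E
```

```text
t: 1.43
eef_pos: [0.5077, -0.2867, 0.1433]
tool_rot: [-0.004, 0.999, 0.046, -0.006]
contact_force: [-1.2, 1.0, -2.4]
gripper_width: 0.997
[ 0.5115335  -0.28860145  0.14972959] [[ 0.99575081  0.09199161 -0.00422811]
 [ 0.09200583 -0.995753    0.00330081]
 [-0.0039065  -0.00367579 -0.99998561]]
```

View pics/side1.png

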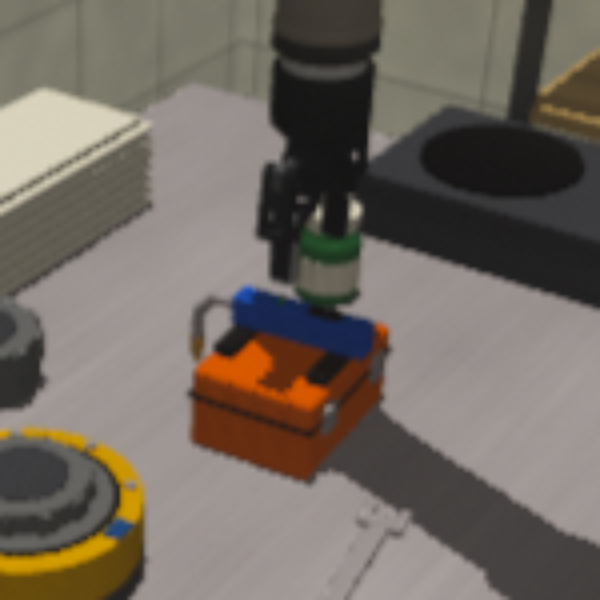

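The fingers straddle the handle: one shows at about (331,142) full-image and the other in front of the jar, with their midpoint above the handle's middle. I go down and close.

```bash
python3 -m handwheel '[0.1,0,-3,0,0,0,1,0.1,0,-5,0,0,0,1,0.1,0,-6,0,0,0,1,0.1,0,-6.7,0,0,0,1,0.1,0,-6.7,0,0,0,1,0.1,0,-6.7,0,0,0,1,0.1,0,-6.7,0,0,0,0.6,0.1,0,-6.7,0,0,0,0.3]' 40; python3 -m handwheel '[0,0,0,0,0,0,0.2,0,0,0,0,0,0,0.1,0,0,0,0,0,0,0,0,0,0,0,0,0,0,0,0,0,0,0,0,0,0,0,0,0,0,0,0,0,0,0,0,0,0,0,0,0,0,0,0,0,0]' 40; 
```

```text
t: 2.2
eef_pos: [0.5134, -0.2891, 0.0841]
tool_rot: [-0.001, 0.999, 0.046, -0.001]
contact_force: [0.5, 0.0, -0.1]
gripper_width: 0.747
t: 2.87
eef_pos: [0.5137, -0.2893, 0.0847]
tool_rot: [-0.001, 0.999, 0.046, -0.001]
contact_force: [-0.9, 0.2, 4.7]
gripper_width: 0.273
```

Gripped at 23 mm opening, as expected. I lift it.

```bash
python3 -m handwheel '[0,0,1,0,0,0,0,0,0,2.5,0,0,0,0,0,0,5,0,0,0,0,0,0,8,0,0,0,0,0,0,11,0,0,0,0,0,0,12,0,0,0,0,0,0,12,0,0,0,0,0,0,12,0,0,0,0]' 60; python3 -m handwheel '[1,2,0,0,0,7,0,3,5,0,0,0,14,0,5,8,0,0,0,21,0,7,11,0,0,0,28,0,8,14,0,0,0,35,0,10,17,0,0,0,42,0,11,19,0,0,0,49,0,12,20,0,0,0,56,0]'
```

```text
t: 3.53
eef_pos: [0.5133, -0.2891, 0.2041]
tool_rot: [-0.001, 0.999, 0.046, -0.001]
contact_force: [0.3, 0.5, -2.8]
gripper_width: 0.269
t: 4.2
eef_pos: [0.6326, -0.0838, 0.2012]
tool_rot: [-0.003, 0.857, 0.515, -0.002]
contact_force: [0.5, -0.1, -1.9]
gripper_width: 0.272
```

```bash
python3 -m handwheel '[0,1,0,0,0,7,0,0,2,0,0,0,14,0,0.2,2.4,-1,0,0,21,0,0.2,2.4,-2,0,0,28,0,0.2,2.4,-4,0,0,28,0,0.2,2.4,-5.5,0,0,28,0,0.2,2.4,-5.5,0,0,28,0,0.2,2.4,-5.5,0,0,28,0]'; python3 - <<'E'
from h import *
a=read_camera("top");b=read_camera("side")
cv2.imwrite("pics/top2f.png",a[:,:,::-1]);cv2.imwrite("pics/side2f.png",b[:,:,::-1])
cv2.imwrite("pics/two2.png",np.hstack([cv2.resize(a[150:240,240:325],None,fx=4.4,fy=5),cv2.resize(b[150:240,220:305],None,fx=4.4,fy=5)])[:,:,::-1])
s=get_obs();M=Ro.from_quat(np.array(s["tool_rot"])[[1,2,3,0]]).as_matrix();print(s["eef_pos"],M)
tip=s["eef_pos"]+M@[.094,0,.0517];print(tip,proj("top",tip),proj("side",tip))
E
```

```text
t: 4.87
eef_pos: [0.6326, -0.0597, 0.1434]
tool_rot: [-0.005, 0.707, 0.707, -0.005]
contact_force: [0.1, 0.7, -0.6]
gripper_width: 0.272
[ 0.63456657 -0.05962484  0.14604386] [[ 1.07801865e-03  9.99967446e-01 -7.99649979e-03]
 [ 9.99999267e-01 -1.08238951e-03 -5.42288877e-04]
 [-5.50926551e-04 -7.99590934e-03 -9.99967880e-01]]
[0.63425449 0.03434706 0.09429373] [266.89731659 171.25170825] [241.96911966 194.30900326]
```

View pics/two2.png

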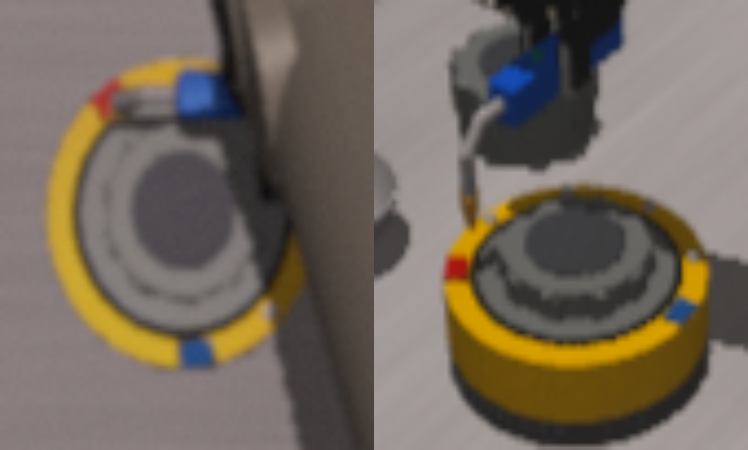

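The tip appears at side (241.8,194.4), against a predicted (242.0,194.3). It sits above the rim beside the red mark, and the tool model holds. I check the housing centre with the side view.

```bash
python3 - <<'E'
from h import *
np.set_printoptions(precision=4,suppress=True)
sd=cv2.imread("pics/side0.png")[:,:,::-1].copy()
box=(230,180,305,240)
r=(blobs(sd,(0,150,80),(8,255,255),box)+blobs(sd,(172,150,80),(180,255,255),box)); b=blobs(sd,(100,120,40),(130,255,255),box)
Rr=onz("side",*max(r,key=lambda k:k[1])[0],.062); B=onz("side",*b[0][0],.062)
print("red",Rr,"blue",B)
for r_,b_ in((Rr,B),(np.array([.6436,.0415,0]),np.array([.4974,-.0154,0]))):
    d=(r_-b_)[:2]; L=np.linalg.norm(d); m=(r_+b_)[:2]/2; rad=L/2/np.sin(np.radians(75)); n=np.array([-d[1],d[0]])/L  # to the left of blue->red = centre side?
    print(rad,[m+s*n*rad*np.cos(np.radians(75)) for s in(1,-1)], "normal ang",np.degrees(np.arctan2(*n[::-1])))
E
```

```text
red [0.6435 0.0439 0.062 ] blue [ 0.4981 -0.0156  0.062 ]
0.08130564858551444 [array([0.5629, 0.0336]), array([ 0.5788, -0.0053])] normal ang 112.26166656488711
0.08120824417246324 [array([0.5629, 0.0326]), array([ 0.5781, -0.0065])] normal ang 111.26563360461017
```

Both views agree on centre (0.5785, -0.006) and seam angles 36.7° → 186.7°. I descend beside the red mark, tip to about 5 mm above the seam.

```bash
cat >> h.py <<'E'
def nxt(z=.067,n=2,step=1.365):
    s=get_obs();M=Ro.from_quat(np.array(s["tool_rot"])[[1,2,3,0]]).as_matrix();tip=s["eef_pos"]+M@[.094,0,.0517]
    d=tip-[.5785,-.006,.062]; th=np.degrees(np.arctan2(d[1],d[0])); print("t",round(s["t"],2),"tip",tip.round(4),"r",round(np.hypot(*d[:2]),4),"ang",th.round(1),"yaw",np.degrees(np.arctan2(M[1,0],M[0,0])).round(2),"tilt",M[:2,2].round(4),"F",s["contact_force"].round(1))
    for k in range(n*8+1):
        a=np.radians(th+step*k); p=[.5785+.07*np.cos(a)-tip[0],-.006+.07*np.sin(a)-tip[1],z-tip[2]]
        print(k,(np.array(p)*100).round(2))
E
python3 -m handwheel '[0.15,0,-0.7,0,0,0,0,0.15,0,-1.4,0,0,0,0,0.15,0,-2,0,0,0,0,0.15,0,-2.4,0,0,0,0,0.15,0,-2.7,0,0,0,0,0.15,0,-2.7,0,0,0,0,0.15,0,-2.7,0,0,0,0,0.15,0,-2.7,0,0,0,0]'; python3 -c "
from h import *
nxt(n=1)"
```

```text
t: 5.63
eef_pos: [0.6363, -0.0596, 0.1193]
tool_rot: [-0.002, 0.707, 0.707, -0.003]
contact_force: [0.2, 1.1, -1.9]
gripper_width: 0.268
t 5.63 tip [0.636  0.0344 0.0676] r 0.0703 ang 35.1 yaw 89.94 tilt [-0.0075 -0.0005] F [ 0.2  1.1 -1.9]
0 [-0.02 -0.02 -0.06]
1 [-0.12  0.12 -0.06]
2 [-0.22  0.25 -0.06]
3 [-0.32  0.38 -0.06]
4 [-0.43  0.51 -0.06]
5 [-0.54  0.64 -0.06]
6 [-0.65  0.76 -0.06]
7 [-0.77  0.88 -0.06]
8 [-0.89  1.   -0.06]
```

```bash
python3 -m handwheel '[-0.1,0.12,0,0,0,0,0,-0.22,0.25,0,0,0,0,0,-0.32,0.38,0,0,0,0,0,-0.43,0.51,0,0,0,0,0,-0.54,0.64,0,0,0,0,0,-0.65,0.76,0,0,0,0,0,-0.77,0.88,0,0,0,0,0,-0.89,1,0,0,0,0,0]'; python3 -c "
from h import *
nxt(n=2)"
```

```text
t: 6.3
eef_pos: [0.6273, -0.0494, 0.1193]
tool_rot: [-0.002, 0.707, 0.707, -0.003]
contact_force: [-0.2, 0.5, -2.1]
gripper_width: 0.27
t 6.3 tip [0.627  0.0445 0.0676] r 0.07 ang 46.2 yaw 89.94 tilt [-0.0075 -0.0006] F [-0.2  0.5 -2.1]
0 [-0.   -0.   -0.06]
1 [-0.12  0.11 -0.06]
2 [-0.25  0.22 -0.06]
3 [-0.37  0.33 -0.06]
4 [-0.5   0.44 -0.06]
5 [-0.64  0.54 -0.06]
6 [-0.77  0.64 -0.06]
7 [-0.91  0.73 -0.06]
8 [-1.05  0.82 -0.06]
9 [-1.19  0.91 -0.06]
10 [-1.33  1.   -0.06]
11 [-1.48  1.08 -0.06]
12 [-1.62  1.16 -0.06]
13 [-1.77  1.23 -0.06]
14 [-1.92  1.31 -0.06]
15 [-2.07  1.37 -0.06]
16 [-2.23  1.44 -0.06]
```

Tracking has no lag and stays on the ring. I continue, two calls at a time, with the tip measured between pairs.

```bash
python3 -m handwheel '[-0.12,0.11,-0.03,0,0,0,0,-0.25,0.22,-0.05,0,0,0,0,-0.37,0.33,-0.05,0,0,0,0,-0.5,0.44,-0.05,0,0,0,0,-0.64,0.54,-0.05,0,0,0,0,-0.77,0.64,-0.05,0,0,0,0,-0.91,0.73,-0.05,0,0,0,0,-1.05,0.82,-0.05,0,0,0,0]'; python3 -m handwheel '[-0.14,0.09,0,0,0,0,0,-0.28,0.18,0,0,0,0,0,-0.43,0.26,0,0,0,0,0,-0.57,0.34,0,0,0,0,0,-0.72,0.41,0,0,0,0,0,-0.87,0.49,0,0,0,0,0,-1.02,0.55,0,0,0,0,0,-1.18,0.62,0,0,0,0,0]' | tail -2
sed -i 's/    for k in range(n\*8+1):/    old=0\n    for k in range(n*8+1):/; s/        print(k,(np.array(p)\*100).round(2))/        p=np.array(p)*100; print(k,(p-old*(k>8)).round(2))\n        if k%8==0 and k: old=p/' h.py
python3 -c "
from h import *
nxt(n=2)
b=read_camera('side');cv2.imwrite('pics/side3.png',cv2.resize(b[150:250,220:320],None,fx=5,fy=5)[:,:,::-1])"
```

```text
t: 6.97
eef_pos: [0.6166, -0.0411, 0.1188]
tool_rot: [-0.002, 0.707, 0.707, -0.003]
contact_force: [-0.5, 0.1, -3.5]
gripper_width: 0.271
contact_force: [0.3, 0.8, -1.5]
gripper_width: 0.266
t 7.63 tip [0.6044 0.059  0.0671] r 0.07 ang 68.3 yaw 89.94 tilt [-0.0075 -0.0006] F [ 0.3  0.8 -1.5]
0 [-0.   -0.   -0.01]
1 [-0.16  0.06 -0.01]
2 [-0.31  0.11 -0.01]
3 [-0.47  0.17 -0.01]
4 [-0.63  0.22 -0.01]
5 [-0.79  0.26 -0.01]
6 [-0.95  0.3  -0.01]
7 [-1.12  0.34 -0.01]
8 [-1.28  0.37 -0.01]
9 [-0.16  0.03  0.  ]
10 [-0.33  0.05  0.  ]
11 [-0.49  0.08  0.  ]
12 [-0.66  0.09  0.  ]
13 [-0.83  0.11  0.  ]
14 [-0.99  0.12  0.  ]
15 [-1.16  0.12  0.  ]
16 [-1.33  0.12  0.  ]
```

View pics/side3.png

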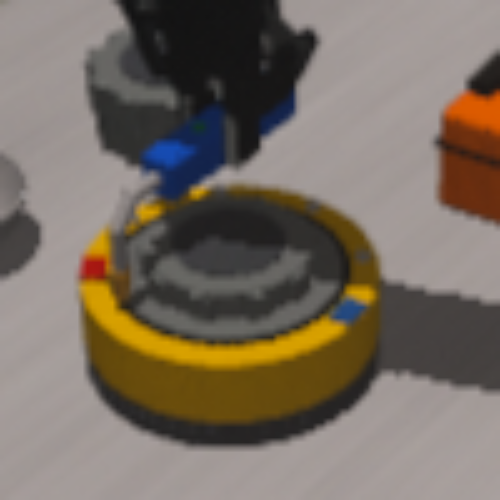

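The tip is on the dark ring at crop (124,300), past the red mark. I continue.

```bash
python3 -m handwheel '[-0.16,0.06,0,0,0,0,0,-0.31,0.11,0,0,0,0,0,-0.47,0.17,0,0,0,0,0,-0.63,0.22,0,0,0,0,0,-0.79,0.26,0,0,0,0,0,-0.95,0.3,0,0,0,0,0,-1.12,0.34,0,0,0,0,0,-1.28,0.37,0,0,0,0,0]' | tail -2; python3 -m handwheel '[-0.16,0.03,0,0,0,0,0,-0.33,0.05,0,0,0,0,0,-0.49,0.08,0,0,0,0,0,-0.66,0.09,0,0,0,0,0,-0.83,0.11,0,0,0,0,0,-0.99,0.12,0,0,0,0,0,-1.16,0.12,0,0,0,0,0,-1.33,0.12,0,0,0,0,0]' | tail -2
python3 -c "
from h import *
nxt(n=3)"
```

```text
contact_force: [-0.2, 0.2, -2.0]
gripper_width: 0.265
contact_force: [-0.2, 0.3, -1.7]
gripper_width: 0.273
t 9.02 tip [0.5776 0.0642 0.0671] r 0.0702 ang 90.7 yaw 89.95 tilt [-0.0078 -0.0005] F [-0.2  0.3 -1.7]
0 [ 0.   -0.02 -0.01]
1 [-0.17 -0.02 -0.01]
2 [-0.33 -0.03 -0.01]
3 [-0.5  -0.04 -0.01]
4 [-0.67 -0.06 -0.01]
5 [-0.83 -0.08 -0.01]
6 [-1.   -0.1  -0.01]
7 [-1.16 -0.13 -0.01]
8 [-1.32 -0.16 -0.01]
9 [-0.16 -0.04  0.  ]
10 [-0.32 -0.08  0.  ]
11 [-0.49 -0.12  0.  ]
12 [-0.65 -0.17  0.  ]
13 [-0.8  -0.22  0.  ]
14 [-0.96 -0.27  0.  ]
15 [-1.12 -0.33  0.  ]
16 [-1.27 -0.39  0.  ]
17 [-0.15 -0.07  0.  ]
18 [-0.3  -0.14  0.  ]
19 [-0.45 -0.21  0.  ]
20 [-0.6  -0.28  0.  ]
21 [-0.75 -0.36  0.  ]
22 [-0.89 -0.45  0.  ]
23 [-1.04 -0.54  0.  ]
24 [-1.18 -0.63  0.  ]
```

```bash
python3 -m handwheel '[-0.17,-0.02,0,0,0,0,0,-0.33,-0.03,0,0,0,0,0,-0.5,-0.04,0,0,0,0,0,-0.67,-0.06,0,0,0,0,0,-0.83,-0.08,0,0,0,0,0,-1,-0.1,0,0,0,0,0,-1.16,-0.13,0,0,0,0,0,-1.32,-0.16,0,0,0,0,0]' | tail -2; python3 -m handwheel '[-0.16,-0.04,0,0,0,0,0,-0.32,-0.08,0,0,0,0,0,-0.49,-0.12,0,0,0,0,0,-0.65,-0.17,0,0,0,0,0,-0.8,-0.22,0,0,0,0,0,-0.96,-0.27,0,0,0,0,0,-1.12,-0.33,0,0,0,0,0,-1.27,-0.39,0,0,0,0,0]' | tail -2;  python3 -m handwheel '[-0.15,-0.07,0,0,0,0,0,-0.3,-0.14,0,0,0,0,0,-0.45,-0.21,0,0,0,0,0,-0.6,-0.28,0,0,0,0,0,-0.75,-0.36,0,0,0,0,0,-0.89,-0.45,0,0,0,0,0,-1.04,-0.54,0,0,0,0,0,-1.18,-0.63,0,0,0,0,0]' | tail -2
python3 -c "
from h import *
nxt(n=3)"
```

```text
contact_force: [-0.4, -0.1, -2.2]
gripper_width: 0.271
contact_force: [0.1, 0.2, -2.5]
gripper_width: 0.271
contact_force: [0.5, -1.0, -2.0]
gripper_width: 0.27
t 11.02 tip [0.5394 0.0522 0.0671] r 0.0701 ang 123.9 yaw 89.95 tilt [-0.0078 -0.0005] F [ 0.5 -1.  -2. ]
0 [ 0.01 -0.01 -0.01]
1 [-0.13 -0.11 -0.01]
2 [-0.27 -0.2  -0.01]
3 [-0.4  -0.3  -0.01]
4 [-0.53 -0.41 -0.01]
5 [-0.66 -0.52 -0.01]
6 [-0.78 -0.63 -0.01]
7 [-0.9  -0.74 -0.01]
8 [-1.02 -0.86 -0.01]
9 [-0.12 -0.12  0.  ]
10 [-0.23 -0.24  0.  ]
11 [-0.34 -0.37  0.  ]
12 [-0.45 -0.49  0.  ]
13 [-0.56 -0.62  0.  ]
14 [-0.66 -0.75  0.  ]
15 [-0.76 -0.89  0.  ]
16 [-0.85 -1.02  0.  ]
17 [-0.09 -0.14  0.  ]
18 [-0.18 -0.28  0.  ]
19 [-0.27 -0.42  0.  ]
20 [-0.35 -0.57  0.  ]
21 [-0.43 -0.72  0.  ]
22 [-0.5  -0.86  0.  ]
23 [-0.57 -1.02  0.  ]
24 [-0.64 -1.17  0.  ]
```

```bash
python3 -m handwheel '[-0.13,-0.11,0,0,0,0,0,-0.27,-0.2,0,0,0,0,0,-0.4,-0.3,0,0,0,0,0,-0.53,-0.41,0,0,0,0,0,-0.66,-0.52,0,0,0,0,0,-0.78,-0.63,0,0,0,0,0,-0.9,-0.74,0,0,0,0,0,-1.02,-0.86,0,0,0,0,0]' | tail -2; python3 -m handwheel '[-0.12,-0.12,0,0,0,0,0,-0.23,-0.24,0,0,0,0,0,-0.34,-0.37,0,0,0,0,0,-0.45,-0.49,0,0,0,0,0,-0.56,-0.62,0,0,0,0,0,-0.66,-0.75,0,0,0,0,0,-0.76,-0.89,0,0,0,0,0,-0.85,-1.02,0,0,0,0,0]' | tail -2;  python3 -m handwheel '[-0.09,-0.14,0,0,0,0,0,-0.18,-0.28,0,0,0,0,0,-0.27,-0.42,0,0,0,0,0,-0.35,-0.57,0,0,0,0,0,-0.43,-0.72,0,0,0,0,0,-0.5,-0.86,0,0,0,0,0,-0.57,-1.02,0,0,0,0,0,-0.64,-1.17,0,0,0,0,0]' | tail -2
python3 -c "
from h import *
nxt(n=3)"
```

```text
contact_force: [0.2, 0.2, -1.8]
gripper_width: 0.271
contact_force: [0.7, 1.0, -2.7]
gripper_width: 0.27
contact_force: [-0.2, 0.2, -2.7]
gripper_width: 0.271
t 13.02 tip [0.5141 0.0213 0.0671] r 0.07 ang 157.1 yaw 89.95 tilt [-0.0078 -0.0006] F [-0.2  0.2 -2.7]
0 [-0.    0.   -0.01]
1 [-0.07 -0.15 -0.01]
2 [-0.12 -0.31 -0.01]
3 [-0.18 -0.47 -0.01]
4 [-0.23 -0.62 -0.01]
5 [-0.28 -0.78 -0.01]
6 [-0.32 -0.95 -0.01]
7 [-0.37 -1.11 -0.01]
8 [-0.4  -1.27 -0.01]
9 [-0.03 -0.16  0.  ]
10 [-0.06 -0.33  0.  ]
11 [-0.09 -0.49  0.  ]
12 [-0.11 -0.66  0.  ]
13 [-0.12 -0.82  0.  ]
14 [-0.14 -0.99  0.  ]
15 [-0.15 -1.16  0.  ]
16 [-0.15 -1.32  0.  ]
17 [-0.   -0.17  0.  ]
18 [ 0.   -0.33  0.  ]
19 [ 0.01 -0.5   0.  ]
20 [ 0.02 -0.67  0.  ]
21 [ 0.03 -0.83  0.  ]
22 [ 0.05 -1.    0.  ]
23 [ 0.07 -1.16  0.  ]
24 [ 0.1  -1.33  0.  ]
```

```bash
python3 -m handwheel '[-0.07,-0.15,0,0,0,0,0,-0.12,-0.31,0,0,0,0,0,-0.18,-0.47,0,0,0,0,0,-0.23,-0.62,0,0,0,0,0,-0.28,-0.78,0,0,0,0,0,-0.32,-0.95,0,0,0,0,0,-0.37,-1.11,0,0,0,0,0,-0.4,-1.27,0,0,0,0,0]' | tail -2; python3 -m handwheel '[-0.03,-0.16,0,0,0,0,0,-0.06,-0.33,0,0,0,0,0,-0.09,-0.49,0,0,0,0,0,-0.11,-0.66,0,0,0,0,0,-0.12,-0.82,0,0,0,0,0,-0.14,-0.99,0,0,0,0,0,-0.15,-1.16,0,0,0,0,0,-0.15,-1.32,0,0,0,0,0]' | tail -2;  python3 -m handwheel '[0,-0.17,0,0,0,0,0,0,-0.33,0,0,0,0,0,0.01,-0.5,0,0,0,0,0,0.02,-0.67,0,0,0,0,0,0.03,-0.83,0,0,0,0,0,0.04,-1,0,0,0,0,0,0.04,-1,0,0,0,0,0,0.04,-1,0,0,0,0,0]' | tail -2
python3 -c "
from h import *
nxt(n=0)
b=read_camera('side');cv2.imwrite('pics/side4.png',cv2.resize(b[150:250,220:320],None,fx=5,fy=5)[:,:,::-1])"
```

```text
contact_force: [0.3, 0.1, -1.8]
gripper_width: 0.268
contact_force: [-0.2, -0.2, -2.1]
gripper_width: 0.274
contact_force: [-0.2, 0.4, -1.7]
gripper_width: 0.271
t 15.02 tip [ 0.5089 -0.0151  0.0671] r 0.0702 ang -172.6 yaw 89.94 tilt [-0.0078 -0.0006] F [-0.2  0.4 -1.7]
0 [ 0.02  0.   -0.01]
```

View pics/side4.png

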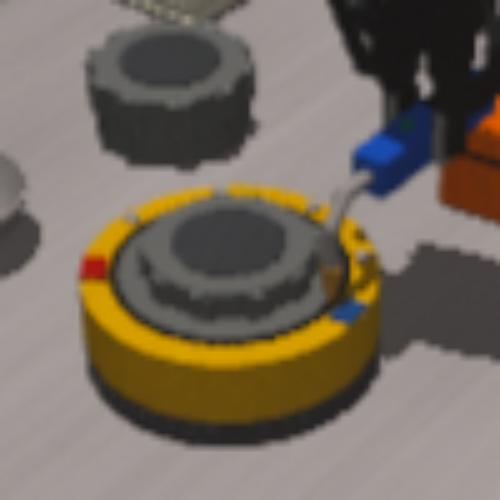

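The tip ended beside the blue mark at crop (333,297), with the dark ring beneath it and no contact. I lift clear and start turning for the rest.

```bash
python3 -m handwheel '[0,0,0.5,0,0,0,0,0,0,1.5,0,0,0,0,0,0,3,0,0,0,0,0,0,5,0,0,0,0,0,0,7,0,0,0,0,0,0,9,0,0,0,0,0,0,10,0,0,0,0,0,0,10,0,0,0,0]' | tail -2; python3 -m handwheel '[0,2,0,0,0,-6,0,0,5,0,0,0,-12,0,0,8,0,0,0,-18,0,0,11,0,0,0,-24,0,0,14,0,0,0,-30,0,0,17,0,0,0,-36,0,0,20,0,0,0,-42,0,0,22,0,0,0,-48,0]'
python3 -m handwheel '[0,3,0,0,0,-6,0,0,6,0,0,0,-12,0,0,9,0,0,0,-18,0,0,12,0,0,0,-24,0,0,15,0,0,0,-30,0,0,16,0,0,0,-36,0,0,17,0,0,0,-42,0,0,17,0,0,0,-48,0]'
cat >> h.py <<'E'
def rest(cr=(.5085,.286,.0755),psi=-21.3,pitch=15,up=0.):
    s=get_obs();M=Ro.from_quat(np.array(s["tool_rot"])[[1,2,3,0]])
    T=Ro.from_euler("ZY",[psi,-pitch],degrees=True)*Ro.from_euler("x",180,degrees=True)
    p=np.array(cr)-T.apply([-.001,0,-.0143])+[0,0,up]
    print("q",s["q"].round(2),"tcp",s["eef_pos"].round(4),"goal",p.round(4),"shift cm",((p-s["eef_pos"])*100).round(2),"rotvec",(T*M.inv()).as_rotvec(degrees=True).round(2),"F",s["contact_force"].round(1))
E
python3 -c "
from h import *
rest(up=.05)"
```

```text
contact_force: [0.2, -0.8, -1.4]
gripper_width: 0.268
t: 16.4
eef_pos: [0.5098, 0.1144, 0.221]
tool_rot: [-0.002, 0.934, 0.357, -0.002]
contact_force: [0.8, -0.1, -1.7]
gripper_width: 0.27
t: 17.07
eef_pos: [0.5084, 0.2873, 0.2197]
tool_rot: [-0.002, 0.999, -0.054, -0.002]
contact_force: [0.0, 0.2, -2.0]
gripper_width: 0.271
q [-0.31  0.37 -0.39  1.77  0.15  1.03 -2.44] tcp [0.5084 0.2873 0.2197] goal [0.5128 0.2843 0.1119] shift cm [  0.45  -0.3  -10.77] rotvec [ -3.9  -14.78 -15.  ] F [ 0.   0.2 -2. ]
```

```bash
python3 -m handwheel '[0.45,-0.3,-2,-1.2,-4.4,-4.5,0,0.45,-0.3,-4,-2.3,-8.9,-9,0,0.45,-0.3,-6,-3.4,-13,-13.2,0,0.45,-0.3,-8,-3.9,-14.8,-15,0,0.45,-0.3,-9,-3.9,-14.8,-15,0,0.45,-0.3,-9,-3.9,-14.8,-15,0,0.45,-0.3,-9,-3.9,-14.8,-15,0,0.45,-0.3,-9,-3.9,-14.8,-15,0]'
python3 - <<'E'
from h import *
rest(up=.03)
a=read_camera("top");b=read_camera("side")
cv2.imwrite("pics/top5f.png",a[:,:,::-1]);cv2.imwrite("pics/side5f.png",b[:,:,::-1])
cv2.imwrite("pics/two5.png",np.hstack([cv2.resize(a[165:265,140:220],None,fx=5,fy=5),cv2.resize(b[210:310,170:250],None,fx=5,fy=5)])[:,:,::-1])
E
```

```text
t: 17.73
eef_pos: [0.5129, 0.2847, 0.13]
tool_rot: [0.024, 0.974, -0.183, 0.128]
contact_force: [-0.7, -0.3, -1.8]
gripper_width: 0.272
q [-0.78  0.39  0.04  1.99  0.35  0.67 -2.95] tcp [0.5129 0.2847 0.13  ] goal [0.5128 0.2843 0.0919] shift cm [-0.01 -0.04 -3.8 ] rotvec [-0.01  0.   -0.06] F [-0.7 -0.3 -1.8]
```

View pics/two5.png

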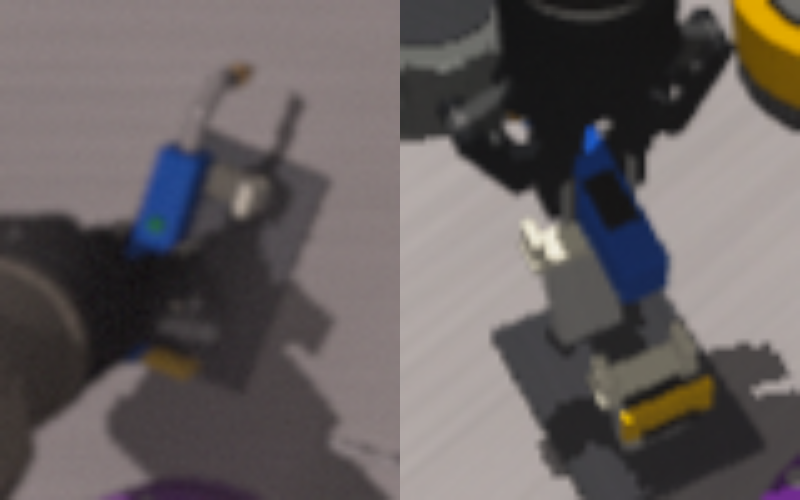

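The wand is pitched nozzle-high above the forks, laterally in line with them. Joint 7 is close to its limit at -2.95, so I watch it. I triangulate the stop plate as a lengthwise check and descend part-way.

```bash
python3 -m handwheel '[0,0,-0.5,0,0,0,0,0,0,-1,0,0,0,0,0,0,-1.5,0,0,0,0,0,0,-2,0,0,0,0,0,0,-2.5,0,0,0,0,0,0,-3,0,0,0,0,0,0,-3,0,0,0,0,0,0,-3,0,0,0,0]'
python3 - <<'E'
from h import *
rest(up=0)
im=cv2.imread("pics/top0.png")[:,:,::-1].copy(); sd=cv2.imread("pics/side0.png")[:,:,::-1].copy()
t=blobs(im,(18,120,80),(35,255,255),(155,180,210,250))[0][0]; s=blobs(sd,(18,120,60),(35,255,255),(195,270,245,305))[0][0]
o1,d1=ray("top",*t);o2,d2=ray("side",*s)
k=np.linalg.lstsq(np.stack([d1,-d2],1),o2-o1,rcond=None)[0];P=o1+k[0]*d1;Q=o2+k[1]*d2;print(t,s,P,Q)
X=(P+Q)/2; r=np.radians(-21.3); print("along",X[0]*np.cos(r)+X[1]*np.sin(r)-.3701,"lat",-X[0]*np.sin(r)+X[1]*np.cos(r)-.4511)
b=read_camera("side");cv2.imwrite("pics/side6.png",cv2.resize(b[220:310,170:260],None,fx=6,fy=6)[:,:,::-1])
E
```

```text
t: 18.5
eef_pos: [0.5135, 0.2842, 0.1]
tool_rot: [0.024, 0.974, -0.184, 0.128]
contact_force: [-0.3, 0.1, -2.3]
gripper_width: 0.269
q [-0.83  0.44  0.1   2.01  0.34  0.6  -2.95] tcp [0.5135 0.2842 0.1   ] goal [0.5128 0.2843 0.0619] shift cm [-0.06  0.01 -3.81] rotvec [-0.04  0.01  0.04] F [-0.3  0.1 -2.3]
[169.96428571 236.01785714] [222.7398374  290.81300813] [0.45066606 0.31209686 0.05270376] [0.45020431 0.31170326 0.05261325]
along -0.06373157084260817 lat 0.0031156850006051617
```

View pics/side6.png

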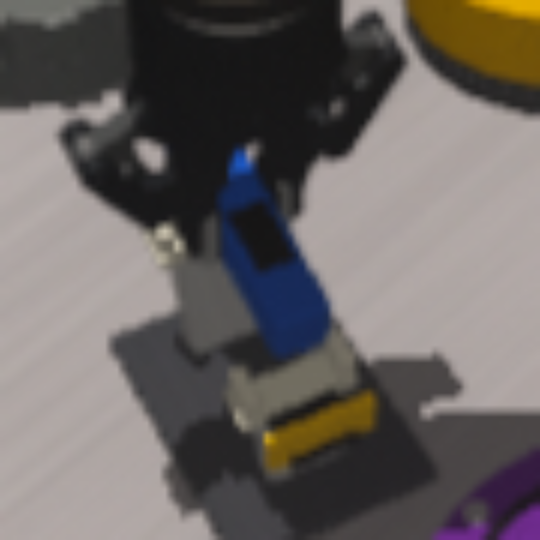

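The butt's lower corners appear at about full-image (215.8,279.7) and (225,275.8). I compare these with the model to confirm the wand's place in the hand, and project where they will land relative to the low-fork cheeks.

```bash
python3 - <<'E'
from h import *
np.set_printoptions(precision=1,suppress=True)
s=get_obs();M=Ro.from_quat(np.array(s["tool_rot"])[[1,2,3,0]]).as_matrix()
g=s["eef_pos"]+M@[-.001,0,-.0143]
for nm,off in(("now",0),("goal",-.0381)):
  for y in(.012,-.012):
    for z in (.014,-.014): print(nm,"butt y",y,"up" if z<0 else "low",proj("side",g+M@[-.06,y,z]+[0,0,off]))
for c in (.4511,.4525,.454):
  r=np.radians(-21.3);u=np.array([np.cos(r),np.sin(r)]);n=np.array([-u[1],u[0]])
  print(c,[proj("side",np.r_[u*(.3701+a)+n*(c+b),z]) for a,z in((.042,.091),(-.042,.069)) for b in(.0195,-.0195)])
print("seen HL HR LL LR (195.2,254.4)(211.8,249)(209.8,281.4)(226.2,275.2)")
E
```

```text
now butt y 0.012 low [225.2 276.2]
now butt y 0.012 up [225.5 270. ]
now butt y -0.012 low [215.8 280.2]
now butt y -0.012 up [215.9 274. ]
goal butt y 0.012 low [226.7 287.3]
goal butt y 0.012 up [227.  281.4]
goal butt y -0.012 low [217.5 291.3]
goal butt y -0.012 up [217.6 285.5]
0.4511 [array([197.1, 254.7]), array([211.7, 249. ]), array([211.7, 282.8]), array([226.8, 276.4])]
0.4525 [array([196.5, 255. ]), array([211.2, 249.2]), array([211.2, 283.1]), array([226.3, 276.6])]
0.454 [array([196. , 255.2]), array([210.6, 249.5]), array([210.6, 283.3]), array([225.7, 276.9])]
seen HL HR LL LR (195.2,254.4)(211.8,249)(209.8,281.4)(226.2,275.2)
```

The in-hand model matches within 0.5 px, so only a 1.4 mm sideways correction is needed. I lower slowly, watching the force.

```bash
python3 -m handwheel '[0,0.14,-0.4,0,0,0,0,0,0.14,-1,0,0,0,0,0,0.14,-1.5,0,0,0,0,0,0.14,-2,0,0,0,0,0,0.14,-2.5,0,0,0,0,0,0.14,-3,0,0,0,0,0,0.14,-3.2,0,0,0,0,0,0.14,-3.2,0,0,0,0]'
python3 -m handwheel '[0,0,-0.1,0,0,0,0,0,0,-0.2,0,0,0,0,0,0,-0.3,0,0,0,0,0,0,-0.3,0,0,0,0]'; python3 -c "
from h import *
rest(cr=(.509,.2873,.0755))"
```

```text
t: 19.22
eef_pos: [0.5133, 0.2855, 0.0676]
tool_rot: [0.024, 0.974, -0.184, 0.128]
contact_force: [-0.7, -0.2, -1.6]
gripper_width: 0.271
t: 19.55
eef_pos: [0.5133, 0.2854, 0.0646]
tool_rot: [0.024, 0.974, -0.184, 0.128]
contact_force: [0.4, 0.4, -2.3]
gripper_width: 0.27
q [-0.87  0.5   0.16  2.03  0.32  0.52 -2.95] tcp [0.5133 0.2854 0.0646] goal [0.5133 0.2856 0.0619] shift cm [ 0.    0.02 -0.27] rotvec [-0.02 -0.    0.03] F [ 0.4  0.4 -2.3]
```

```bash
python3 -m handwheel '[0,0,-0.05,0,0,0,0,0,0,-0.1,0,0,0,0,0,0,-0.15,0,0,0,0,0,0,-0.15,0,0,0,0]';python3 -m handwheel '[0,0,-0.05,0,0,0,0,0,0,-0.1,0,0,0,0,0,0,-0.13,0,0,0,0,0,0,-0.13,0,0,0,0]'
```

```text
t: 19.88
eef_pos: [0.5134, 0.2854, 0.0631]
tool_rot: [0.024, 0.974, -0.184, 0.128]
contact_force: [-1.3, 0.1, -1.8]
gripper_width: 0.27
t: 20.22
eef_pos: [0.5133, 0.2854, 0.0619]
tool_rot: [0.024, 0.974, -0.184, 0.128]
contact_force: [-0.7, 0.2, 0.4]
gripper_width: 0.273
```

```bash
python3 -m handwheel '[0,0,-0.05,0,0,0,0,0,0,-0.05,0,0,0,0,0,0,-0.05,0,0,0,0]'; python3 - <<'E'
from h import *
a=read_camera("top");b=read_camera("side")
cv2.imwrite("pics/two7.png",np.hstack([cv2.resize(a[165:265,140:220],None,fx=5,fy=5),cv2.resize(b[210:310,170:250],None,fx=5,fy=5)])[:,:,::-1])
E
```

```text
t: 20.47
eef_pos: [0.5134, 0.2855, 0.0619]
tool_rot: [0.024, 0.974, -0.184, 0.128]
contact_force: [-2.8, -2.2, 5.6]
gripper_width: 0.271
```

View pics/two7.png

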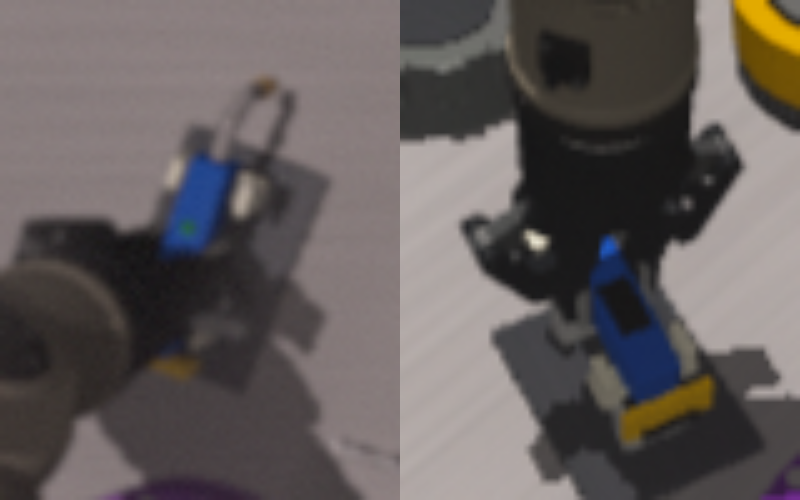

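Both views show the handle lying between the cheeks of both forks, just ahead of the stop, and the force has changed sign as the forks took the load. I release and retreat along the tool axis.

```bash
python3 -m handwheel '[0,0,0,0,0,0,0.3,0,0,0,0,0,0,0.35,0,0,0,0,0,0,0.4,0,0,0,0,0,0,0.5,0,0,0,0,0,0,0.6,0,0,0,0,0,0,0.7,0,0,0,0,0,0,0.7,0,0,0,0,0,0,0.7]'; python3 -m handwheel '[-0.1,0.05,0.5,0,0,0,0.7,-0.24,0.09,1,0,0,0,0.7,-0.5,0.2,2,0,0,0,0.7,-0.9,0.35,3.6,0,0,0,0.7,-1.3,0.5,5.2,0,0,0,0.7,-1.8,0.7,7.2,0,0,0,0.7,-2.4,0.9,9.6,0,0,0,0.7,-2.4,0.9,9.6,0,0,0,0.7]'; python3 -m handwheel '[0,0,2,0,0,0,0.7,0,-1,4,0,0,0,0.7,0,-3,6,0,0,0,0.7,0,-6,6,0,0,0,0.7,0,-9,6,0,0,0,0.7,0,-12,6,0,0,0,0.7,0,-15,6,0,0,0,0.7,0,-15,6,0,0,0,0.7]'; python3 - <<'E'
from h import *
s=get_obs();print(s["q"].round(2))
a=read_camera("top");b=read_camera("side")
cv2.imwrite("pics/top8f.png",a[:,:,::-1]);cv2.imwrite("pics/side8f.png",b[:,:,::-1])
cv2.imwrite("pics/two8.png",np.hstack([cv2.resize(a[165:265,140:220],None,fx=5,fy=5),cv2.resize(b[210:310,170:250],None,fx=5,fy=5)])[:,:,::-1])
E
```

```text
t: 21.23
eef_pos: [0.5134, 0.2854, 0.0619]
tool_rot: [0.024, 0.974, -0.184, 0.128]
contact_force: [0.3, 0.5, 0.1]
gripper_width: 0.702
t: 21.9
eef_pos: [0.4903, 0.297, 0.1631]
tool_rot: [0.021, 0.974, -0.183, 0.13]
contact_force: [0.5, 0.6, 0.5]
gripper_width: 0.701
t: 22.57
eef_pos: [0.4897, 0.1401, 0.2233]
tool_rot: [0.022, 0.973, -0.187, 0.13]
contact_force: [-0.4, -0.5, 0.1]
gripper_width: 0.699
[-0.74  0.11  0.22  2.12  0.26  0.76 -2.65]
```

View pics/two8.png

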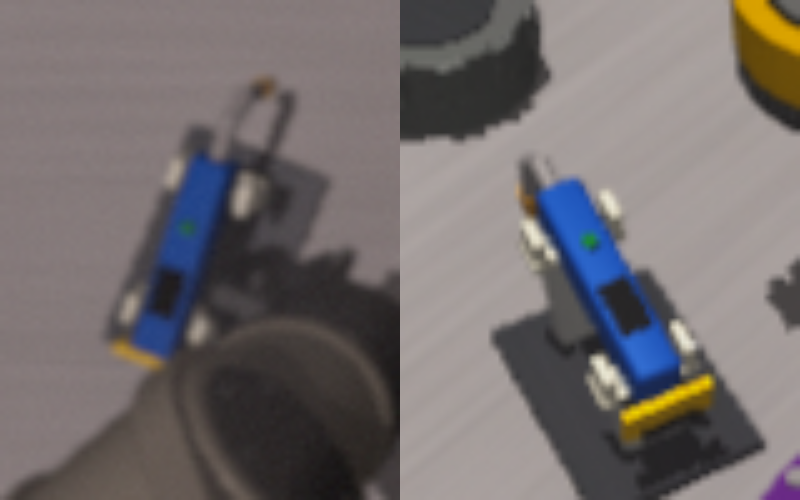

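The wand lies between all four cheeks, with the nozzle at the high fork and the butt a few mm from the stop. The gripper is clear.

```bash
python3 -m handwheel '[0,0,0,0,0,0,0.7,0,0,0,0,0,0,0.7,0,0,0,0,0,0,0.7,0,0,0,0,0,0,0.7]'; python3 -c "
from h import *
a=read_camera('side').astype(int);b=cv2.imread('pics/side8f.png')[:,:,::-1].astype(int)
print('rest area change',abs(a-b)[230:310,170:250].mean(), 'others vs start',[abs(a-cv2.imread('pics/side0.png')[:,:,::-1])[y0:y1,x0:x1].mean().round(1) for x0,y0,x1,y1 in((60,255,140,340),(150,195,200,240),(190,175,230,205),(330,205,365,245),(235,150,272,183))])
print(hand_in())"
```

```text
t: 23.0
eef_pos: [0.4902, 0.1467, 0.2237]
tool_rot: [0.02, 0.974, -0.184, 0.13]
contact_force: [0.1, 0.2, 0.8]
gripper_width: 0.694
rest area change 0.6508333333333334 others vs start [np.float64(12.2), np.float64(10.6), np.float64(14.2), np.float64(14.8), np.float64(50.9)]
the job is handed in; nothing more can be done
None
```

I picked up the wand, checked the seam from red to blue, laid the wand in both forks of the rest, and handed the job in at about 23 s. No verdict was reported.

- **Seam check:** The tip went the short way round at about 2 cm/s, 5 mm above the seam. At every measurement the tip's radius, computed from the arm pose, was 70.0–70.3 mm. No contact with the housing was felt, and side views during the sweep and at the blue mark showed the tip over the dark ring.
- **Placing:** The forks took the weight with a force reading of about 6 N. The last pictures show the handle between all four cheeks, nozzle at the high fork, butt a few mm short of the stop. The wand's area was unchanged between the last two side pictures, and the robot was clear of everything.
- **Doubtful points:**
  - Joint 7 came to -2.95 rad at the rest, very close to its -2.96 limit. No reading went beyond it.
  - My final check that the other objects had not moved was inconclusive. It compared side pictures from the start and the end. Four patches changed moderately (10–15 grey levels) and the patch around a spare cap changed by 51. The arm or its shadow may be the cause, but I did not check. No unexpected contact force was reported at the end of any move.

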